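# Wedge the router fixture level

### The arm

A 6-joint arm with a two-finger parallel gripper is mounted at the origin on the work surface. World frame = base frame: x ahead of the robot, y to its left, z up, the work surface at z = 0. Lengths are in m, angles in rad, forces in N, time in s.
With the tool pointing down it reaches from about 0.375 to 0.925 m from the base axis. Payload 5.7 kg.
Tool frame: the origin (TCP) lies between the finger pads; the fingertips stand 19 mm ahead of it and the grasp point (between the pads) is the TCP (tip_extent is the distance from the TCP to the fingertips, in m); x points along the fingers, y is the direction in which the jaws open and shut, and the axes are right-handed (so a half turn about x gives the same grasp; the last joint's range is limited). The gripper opens to 85 mm and grips with 20 to 120 N. Pads are 22 mm wide; open, the fingers measure 114 mm over their backs; the gripper's body (76 mm by 85 mm) begins 54 mm behind the grasp point. The pads swing forward as they close: fully open they stand 13 mm farther back than shut.
Start: joints at [1.043, 0.359, 1.51, -0, 1.272, -0.115], TCP at [0.241, 0.55, 0.25] pointing down, gripper open.
Joint ranges: [-2.97, 2.97], [-1.01, 2.36], [0.21, 2.38], [-0.96, 4.11], [0.2, 2.71], [-2.98, 2.98]. Speed limits (rad/s): [2.39, 2.39, 3.14, 3.14, 3.14, 3.14].

### API

Orientations are given as [roll, pitch, yaw] about the fixed x, y, z axes, in that order (R = Rz(yaw) Ry(pitch) Rx(roll)).
In Python, from rig import * gives the robot as it stands.
- The arm moves only by the tool move_arm, never from a script. Its argument "commands" is one flat list of numbers, 4 for each row, row after row: the shift along the tool's x, y, z in units of 30 mm (1.0 is 30 mm), then the turn about the tool's x in units of 5 degrees (1.0 is 5 degrees). A call has 1 to 12 rows; each row is the pose to reach, as a shift and turn from the pose commanded when the call began, along the tool's axes at that moment; what a row does not reach only later rows make up. A row lasts 1/8 s, in which the tool goes at most 62.5 mm and 10.7 degrees, less where a joint would pass 70% of its speed; a pose out of reach is approached as far as the arm can. A call with a gripper value outside its range is refused whole. "claw" is the opening in per cent of the stroke, from 0 (shut) to 100 (fully open), set as the call begins (left out, the last holds). The fingers move at their own pace and stop on an object; "newtons" is the grip in N (left out, the last holds). Time passes only in rows, so rows that repeat a pose let the fingers close. It gives the time, the measured TCP pose, the force and the opening at its end, in the units of the state.
- get_obs(): the state, without advancing time (a new reading comes with each control period).
- grab_frame(name): name is "side" or "top"; returns a dict with "image" (480x640x3 uint8, red, green, blue), "mtx" (3x3 intrinsics, pixels), "R" (3x3) and "t" (3): a world point X has camera coordinates R X + t. Camera axes: x right, y down, z forward; pixel columns grow to the right and rows downward; lengths in m; the calibration is good to about 2 mm. A picture is of the moment at which its call begins. There is no depth.
- job_done(): hands the job in, once; it reports no verdict.
The state is a dict: "t": time; "joint_pos": joint angles; "joint_vel": joint speeds; "joint_torque": joint torques, N m; "ee_pos": TCP position; "ee_rot": TCP orientation; "ft_force": force on the tool from outside, world axes, zero at the start; "moment": the same for the moment, N m; "opening": finger opening in m.
Only numpy, scipy, OpenCV 4.12 (cv2) and the standard library are available. Lean on these libraries where they do the work, as an engineer would, in place of code of your own. Each camera call takes 0.05 s, during which the arm holds its last target. There are 200 camera calls.

### The job

Lay the orange wedge on the fixture's brass strip and push it, thin end first, straight in under the middle of the drooping plate's free edge until the maple board sits level against its yellow stops and the wedge is firmly tight but not forced, then let go. Raise the plate with the wedge alone, without pressing on it with the gripper, and leave everything else on the bench where it is.

Things in the scene. Friction and masses are not known exactly. Their poses are not given: they have to be found in the camera images.
- fixture: Fixed tilting fixture on the bench, dark steel base 16 mm thick, 110 mm wide in front, 220 mm behind, from x = -180 to +220 mm. Origin on the bench below the middle of the plate's free edge (when level). +x points from the free edge to the hinge: the way the wedge is pushed; z up. Yellow stop lips on posts (81 mm tall, at x = 22, y = +-94 mm) hang over the board's front corners.
- strip_start (a point): Middle of the front end of the brass packing strip (60 mm wide, runs 270 mm along the fixture's +x) on which the wedge slides; fixed on the fixture at x = -180 mm. This point is 24 mm above the bench, but the strip's true top differs each time, 19 to 28.5 mm above the bench, and is not measured.
- plate: White plastic plate 200 x 150 x 8 mm with a maple paddle board 18 mm thick on top, 0.5 kg, front rounded (4 mm), hinged 185 mm behind its free edge. Origin: middle of the lower free (front) edge, under a red line; x towards the hinge. The edge hangs 10 mm low at the start; level it is 44 mm above the bench, so the gap over the strip grows from 5-15 to 15-25 mm. It swings freely; exactly level, the board meets rigid stops.
- wedge: Orange waxed plastic wedge, loose, 0.1 kg: 130 mm long, 36 mm wide, upright parallel sides, flat underside, top sloping evenly from 30 mm high at the thick end to 4 mm at the thin end. Origin at the centre of the underside; +x towards the thin end, z up. Centre of mass 48 mm from the thick end. It does not slip back once pushed in.
- wedge_tip (a point): Middle of the lower edge of the wedge's thin end.
- wedge_tail (a point): Middle of the lower edge of the wedge's thick end; its upright flat back, 36 x 30 mm, rises from here. Pushing here takes a few newtons while the plate rises, then the push climbs steeply once the plate is against its stops: a final push of 10 to 13 N against the wedge's back leaves it properly tight; with less it stays loose, and beyond 15 N it is being forced.
- shim: Grey plastic shim, same outline as the orange wedge but only 12 mm high at most: too thin for this job, leave it. Origin at the centre of the underside.
- star_knob: Black five-lobed star knob, 60 mm across, 26 mm high. Leave alone. Origin under its centre.
- blue_clamp: Blue hold-down clamp bar, 88 x 26 x 34 mm. Leave alone. Origin under its centre.
- wrench: Steel wrench lying flat. Leave alone. Origin at its middle.
- brush: Bench brush lying flat. Leave alone. Origin at its middle.
- collet_nut: Steel collet nut, 30 mm across, 20 mm high. Leave alone. Origin under its centre.
- offcut: Maple offcut 90 x 60 x 18 mm. Leave alone. Origin under its centre.
Not all that is in view belongs to the job. Leave any green or turquoise look-alike of the wedge alone.

How it is judged:
By the outcome, as a careful person would: the job done as asked, in the order asked, and still so for the second after the job is handed in, with the robot touching nothing.
It also fails if it takes over 64 s, if anything falls off the work surface, if the arm or the gripper's body presses on something with over 40 N, if the wrist force passes 120 N, or if a joint passes its speed limit or range.

## Working session

There is one attempt and no reset: what is moved stays moved. The work goes in short steps, Python scripts to look and compute and a tool call to move; the robot and the scene stay as the last step left them, time stands still between calls to the robot, and variables do not carry over. Pictures are saved under pics/ and viewed, about 8 in all and at most 12, crops included, and the job is handed in when it is done.

Besides the shell and the picture viewer there is one more tool, called after "Request:" in YAML: its name, and indented under it one key for each argument. move_arm: Moves the arm, as the interface text tells. Its arguments: {"type":"object","properties":{"commands":{"type":"array"},"claw":{"type":"number"},"newtons":{"type":"number"}},"required":["commands"]}

```bash
mkdir -p pics; ls; cat > h.py <<'E'
from rig import *
import numpy as np, cv2
def ray(f,u,v,z):
    R=np.array(f["R"]);t=np.array(f["t"]).ravel();K=np.array(f["mtx"])
    c=-R.T@t; d=R.T@np.linalg.solve(K,[u,v,1.]); return c+d*(z-c[2])/d[2]
def proj(f,X):
    p=np.array(f["mtx"])@(np.array(f["R"])@np.array(X,float)+np.array(f["t"]).ravel()); return p[:2]/p[2]
def snap(n,save=None):
    f=grab_frame(n)
    if save: cv2.imwrite("pics/"+save,f["image"][:,:,::-1])
    return f
E
python3 - <<'E'
from h import *
for n in("top","side"):
    f=snap(n,n+"0.png"); R=np.array(f["R"]); print(n,(-R.T@np.array(f["t"]).ravel()).round(3),R[2].round(2),np.array(f["mtx"])[0,0])
    hsv=cv2.cvtColor(f["image"],cv2.COLOR_RGB2HSV)
    m=cv2.inRange(hsv,(5,130,100),(20,255,255))
    for c in cv2.findContours(m,cv2.RETR_EXTERNAL,cv2.CHAIN_APPROX_SIMPLE)[0]:
        if cv2.contourArea(c)>80: print(cv2.contourArea(c),cv2.minAreaRect(c))
o=get_obs();print(o)
E
```

```text
pics
top [0.302 0.008 1.594] [ 0.11 -0.01 -0.99] 588.3481757049861
1565.0 ((26.5, 454.0), (53.0, 50.0), 0.0)
448.0 ((10.461539268493652, 368.80767822265625), (21.63330841064453, 31.895263671875), 33.6900634765625)
215977.5 ((319.5, 255.49996948242188), (446.99993896484375, 638.9998779296875), 90.0)
side [ 0.281 -0.939  0.614] [ 0.19  0.84 -0.51] 488.6083450072217
321.0 ((278.5, 473.5), (11.0, 59.0), 90.0)
475.0 ((9.337074279785156, 240.18511962890625), (14.407276153564453, 65.48761749267578), 25.407716751098633)
167899.0 ((319.5, 284.0), (390.0, 639.0), 90.0)
101.0 ((216.08319091796875, 59.49653244018555), (4.829143047332764, 44.003482818603516), 87.61405944824219)
1380.5 ((225.54861450195312, 35.39618682861328), (39.52547073364258, 66.13211059570312), 88.53119659423828)
351.5 ((310.0, 5.0), (10.0, 56.0), 90.0)
143.5 ((252.5, 5.5), (11.0, 15.0), 90.0)
5647.5 ((94.7778549194336, 32.35359573364258), (69.49695587158203, 147.83799743652344), 87.67847442626953)
{'t': 0.1, 'joint_pos': array([ 1.04289797e+00,  3.59443882e-01,  1.51130837e+00,  8.29776156e-06,
        1.27249713e+00, -1.15125310e-01]), 'joint_vel': array([ 0.0002478 , -0.00120274, -0.00330253, -0.00192913, -0.00254259,
       -0.0015284 ]), 'joint_torque': array([-6.05187161e-04, -5.28656960e+01, -2.79345363e+01, -4.20376209e-04,
        5.09828518e-03, -2.69762342e-05]), 'ee_pos': array([0.24042036, 0.54910419, 0.24953714]), 'ee_rot': array([-1.69070648,  1.56913958, -2.10348198]), 'ft_force': array([-0.28179327,  0.05362818,  0.58410999]), 'moment': array([ 0.00127361,  0.02157249, -0.02607953]), 'opening': 0.08519440193585358}
```

View pics/top0.png

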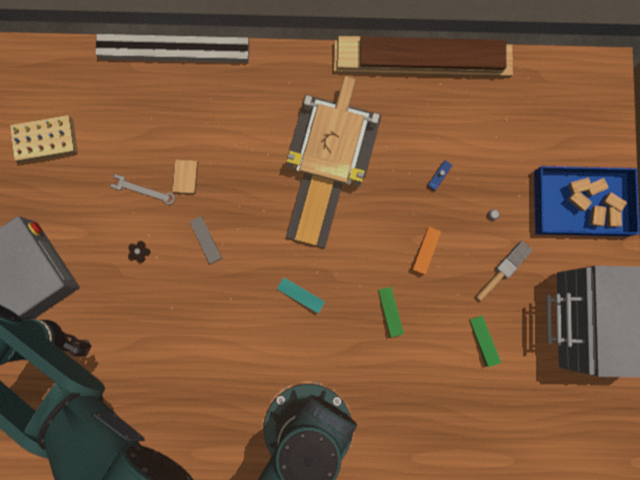

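View pics/side0.png

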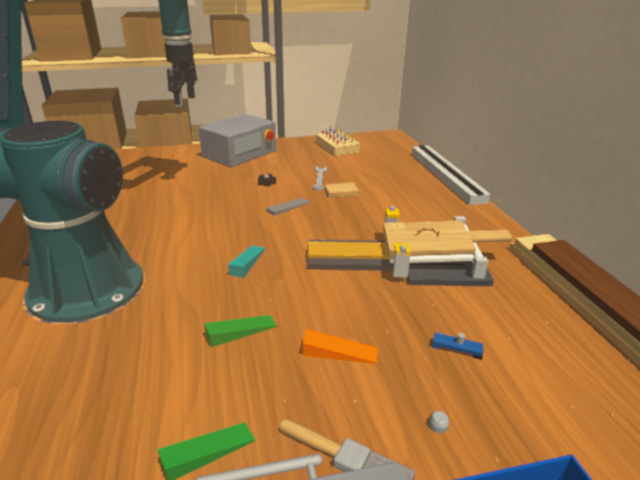

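The top view (up is +x, left is +y) shows the orange wedge at about (426,251). The look-alikes are turquoise (301,296), green (390,312), green (485,341) and the grey shim (206,240). Only (426,251) is orange. In the side view it is at (340,347), with its thick end to the left, towards the robot. The fixture's strip front end is at about (307,243) and its yellow stops are at (294,157) and (356,175).

```bash
python3 - <<'E'
from h import *
T=snap("top");S=snap("side")
h=[cv2.cvtColor(f["image"],cv2.COLOR_RGB2HSV) for f in(T,S)]
print("orange",h[0][251,426],"wood",h[0][251,360],"brass",h[0][215,314],h[0][235,307],"side or",h[1][347,330],"yellow",h[0][157,294])
def blobs(hs,lo,hi,amin,roi):
    m=cv2.inRange(hs,lo,hi); z=np.zeros_like(m);x0,y0,x1,y1=roi;z[y0:y1,x0:x1]=m[y0:y1,x0:x1]
    return [c for c in cv2.findContours(z,cv2.RETR_EXTERNAL,cv2.CHAIN_APPROX_NONE)[0] if cv2.contourArea(c)>amin]
for c in blobs(h[0],(5,215,150),(18,255,255),60,(390,210,460,290)):
    r=cv2.minAreaRect(c);print("wedge top",cv2.contourArea(c),r)
    for p in cv2.boxPoints(r): print(p.round(1),ray(T,*p,0.0).round(4),ray(T,*p,.03).round(4))
for c in blobs(h[1],(5,215,120),(18,255,255),100,(290,320,390,370)):
    a=cv2.approxPolyDP(c,2,True)[:,0];print("wedge side",a.tolist())
for c in blobs(h[0],(22,150,150),(35,255,255),30,(270,90,390,260)):
    m=cv2.moments(c);p=(m["m10"]/m["m00"],m["m01"]/m["m00"]);print("yellow",m["m00"],p,ray(T,*p,.081).round(4))
for c in blobs(h[0],(17,100,110),(24,255,255),300,(280,180,340,255)):
    r=cv2.minAreaRect(c);print("brass",r);
    for p in cv2.boxPoints(r): print(p.round(1),ray(T,*p,.024).round(4))
a=cv2.resize(T["image"][60:290,270:470],None,fx=3,fy=2.6,interpolation=cv2.INTER_CUBIC)[:,:,::-1]
cv2.imwrite("pics/c1.png",cv2.resize(T["image"][85:290,270:460],None,fx=2.9,fy=2.9,interpolation=cv2.INTER_CUBIC)[:,:,::-1])
E
```

```text
orange [ 13 186 195] wood [ 13 157 148] brass [ 17 158 190] [ 17 156 196] side or [ 15 245 244] yellow [ 24 129 168]
wedge side [[305, 331], [302, 341], [304, 355], [376, 363], [376, 347], [312, 330]]
yellow 68.0 (355.16666666666663, 174.37254901960782) [ 0.6673 -0.1091  0.081 ]
yellow 67.5 (295.2, 158.06913580246913) [0.7074 0.0492 0.081 ]
brass ((313.50933837890625, 210.57598876953125), (22.774438858032227, 65.50849914550781), 14.826478958129883)
[294.1 239.3] [0.4992 0.0483 0.024 ]
[310.9 176. ] [0.6738 0.0069 0.024 ]
[332.9 181.8] [ 0.659  -0.0533  0.024 ]
[316.1 245.2] [ 0.4847 -0.0112  0.024 ]
```

View pics/c1.png

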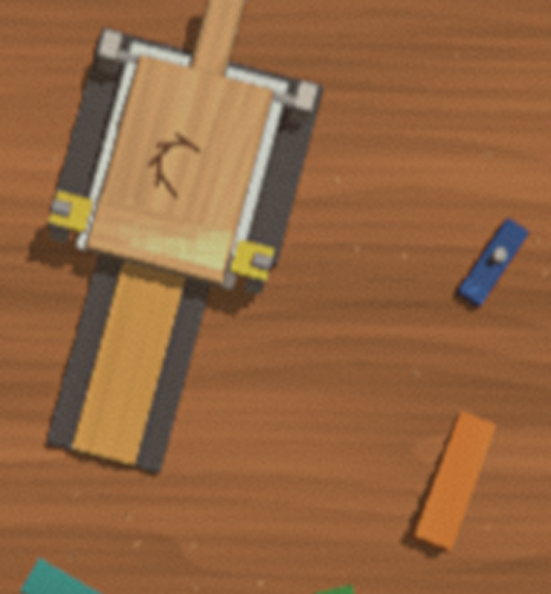

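The crop confirms the orange wedge at crop (455,480), lying alone and not green or turquoise, with its darker thick back face at the lower left. The strip runs from crop (105,460) up under the plate, between the yellow stops at (70,210) and (253,260).

```bash
python3 - <<'E'
from h import *
T=snap("top")
x0,y0=400,215
I=T["image"][y0:285,x0:455]; B=cv2.resize(I,None,fx=6,fy=6,interpolation=cv2.INTER_CUBIC)
d=cv2.subtract(B[:,:,0],B[:,:,2]); print(d.min(),d.max())
th,m=cv2.threshold(d,0,255,cv2.THRESH_BINARY+cv2.THRESH_OTSU)
c=max(cv2.findContours(m,cv2.RETR_EXTERNAL,cv2.CHAIN_APPROX_NONE)[0],key=cv2.contourArea)
r=cv2.minAreaRect(c);print(th,r)
P=np.array([[ (q+.5)/6-.5 for q in p] for p in cv2.boxPoints(r)])+[x0,y0]
P=P[np.argsort(P[:,1])] # top two = thin end
W=[]
for p,z in zip(P,(.004,.004,.03,.03)): W.append(ray(T,*p,z)); print(p.round(1),W[-1].round(4),ray(T,*p,0).round(4))
W=np.array(W); tip=W[:2].mean(0);tail=W[2:].mean(0)
print("tip",tip,"tail",tail,"L",np.linalg.norm((tip-tail)[:2]),"yaw",np.degrees(np.arctan2(*(tip-tail)[1::-1])),"widths",np.linalg.norm(W[0,:2]-W[1,:2]),np.linalg.norm(W[2,:2]-W[3,:2]))
S=snap("side")
for X in((*tip[:2],0),(*tail[:2],0),(*tail[:2],.03)):print(proj(S,X).round(1))
cv2.imwrite("pics/c2.png",np.hstack([B[:,:,::-1],cv2.cvtColor(m,cv2.COLOR_GRAY2BGR)]))
from scipy.spatial.transform import Rotation as Q
print(Q.from_euler("xyz",get_obs()["ee_rot"]).as_matrix().round(3))
E
```

```text
49 147
114.0 ((163.9530029296875, 212.90850830078125), (82.25933837890625, 278.9187927246094), 20.190593719482422)
[428.5 225.9] [ 0.5468 -0.3176  0.004 ] [ 0.5474 -0.3184  0.    ]
[441.4 230.6] [ 0.5345 -0.3528  0.004 ] [ 0.5351 -0.3537  0.    ]
[412.5 269.5] [ 0.4242 -0.2694  0.03  ] [ 0.4266 -0.2747  0.    ]
[425.3 274.2] [ 0.4123 -0.3038  0.03  ] [ 0.4145 -0.3098  0.    ]
tip [ 0.54066722 -0.33521312  0.004     ] tail [ 0.41829602 -0.28657678  0.03      ] L 0.13168221399846447 yaw -21.675308301879166 widths 0.03729360417351712 0.036384622495241103
[377.2 355.8]
[304.2 347.5]
[304.1 334.8]
[[-0.     0.401  0.916]
 [-0.001  0.916 -0.401]
 [-1.    -0.001 -0.   ]]
```

View pics/c2.png

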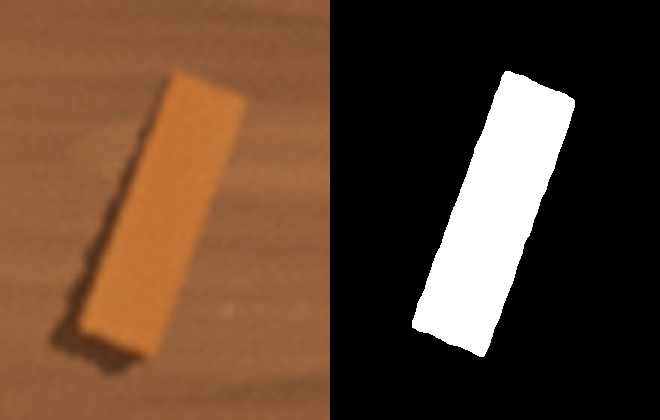

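Mask is clean: length 131.7 mm against 130, widths 36–37 mm, and the tail/tip reproject onto the side view corners. I can move now.

```bash
cat >> h.py <<'E'
from scipy.spatial.transform import Rotation as Q
def units(P,yaw,o=None):
    "row for target P (m) and heading of tool z (deg) from the measured pose"
    o=o or get_obs(); M=Q.from_euler("xyz",o["ee_rot"]).as_matrix()
    h=np.degrees(np.arctan2(M[1,2],M[0,2])); d=(np.array(P)-o["ee_pos"])@M/.03
    return d.round(3),round(-((yaw-h+180)%360-180)/5,3)
FO=np.array([.6668,-.0244]);FY=-13.8
def fx(x,y,z,FY=FY):
    a=np.radians(FY);return np.array([FO[0]+x*np.cos(a)-y*np.sin(a),FO[1]+x*np.sin(a)+y*np.cos(a),z])
def wf(p):
    a=np.radians(FY);d=np.array(p[:2])-FO;return np.array([d[0]*np.cos(a)+d[1]*np.sin(a),-d[0]*np.sin(a)+d[1]*np.cos(a)])
E
python3 - <<'E'
from h import *
print(units((.52,.15,.25),-21.7),units((.457,-.302,.12),-21.7))
E
```

```text
(array([ 4.0000e-03, -8.4590e+00,  1.3872e+01]), np.float64(-0.39)) (array([  4.347, -23.1  ,  17.994]), np.float64(-0.39))
```

Request:
move_arm:
  commands: [0,-8.46,13.87,-0.39,0,-8.46,13.87,-0.39,0,-8.46,13.87,-0.39,0,-8.46,13.87,-0.39,0,-8.46,13.87,-0.39,0,-8.46,13.87,-0.39,0,-8.46,13.87,-0.39,0,-8.46,13.87,-0.39,4.35,-23.1,18,-0.39,4.35,-23.1,18,-0.39,4.35,-23.1,18,-0.39,4.35,-23.1,18,-0.39]
  claw: 100

```text
t: 1.8
ee_pos: [0.4868, -0.0898, 0.1813]
ee_rot: [0.0, 1.57, -0.379]
ft_force: [1.0, 0.2, -0.2]
opening: 0.0856
```

```bash
python3 - <<'E'
from h import *
print(units((.457,-.302,.12),-21.7))
E
```

```text
(array([ 2.046, -6.939,  1.69 ]), np.float64(0.001))
```

Request:
move_arm:
  commands: [2.05,-6.94,1.69,0,2.05,-6.94,1.69,0,2.05,-6.94,1.69,0,2.05,-6.94,1.69,0,2.05,-6.94,1.69,0,2.05,-6.94,1.69,0]

```text
t: 2.55
ee_pos: [0.4569, -0.2995, 0.1201]
ee_rot: [2.518, 1.57, 2.139]
ft_force: [1.3, -0.0, 0.9]
opening: 0.0858
```

```bash
python3 - <<'E'
from h import *
S=snap("side","s1.png");T=snap("top")
cv2.imwrite("pics/c3.png",np.hstack([cv2.resize(T["image"][200:300,370:480],None,fx=3.6,fy=3.6)[:,:,::-1],cv2.resize(S["image"][250:390,260:414],(396,360))[:,:,::-1]]))
print(get_obs()["ee_pos"],units((.457,-.302,.024),-21.7))
E
```

```text
[ 0.45723662 -0.29895     0.12036118] (array([ 3.212, -0.098,  0.031]), np.float64(0.013))
```

View pics/c3.png

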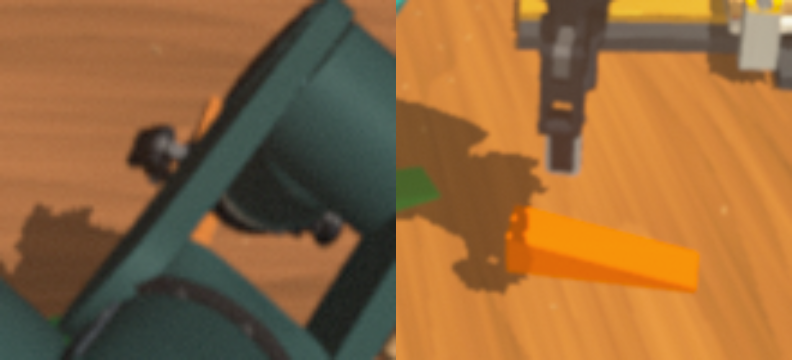

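The side crop shows the gripper above the wedge's thick part, with the fingers straddling it. I'll descend and grip.

Request:
move_arm:
  commands: [2,-0.06,0.02,0,3.2,-0.06,0.02,0,3.2,-0.06,0.02,0,3.2,-0.06,0.02,0]
  claw: 100

```text
t: 3.15
ee_pos: [0.4579, -0.3019, 0.0253]
ee_rot: [-0.38, 1.569, -0.757]
ft_force: [0.9, 0.3, 0.9]
opening: 0.0854
```

Request:
move_arm:
  commands: [0,0,0,0,0,0,0,0,0,0,0,0,0,0,0,0,0,0,0,0,0,0,0,0,0,0,0,0,0,0,0,0]
  claw: 0
  newtons: 35

```text
t: 4.15
ee_pos: [0.4574, -0.3024, 0.025]
ee_rot: [-0.368, 1.569, -0.747]
ft_force: [-0.2, 0.0, 6.2]
opening: 0.035
```

```bash
python3 - <<'E'
from h import *
o=get_obs();p=o["ee_pos"]
print(units((p[0],p[1],.14),-21.7),units(fx(-.118,0,.14),FY),units(fx(-.118,0,.065),FY))
E
```

```text
(array([-3.832e+00, -2.000e-03,  5.000e-03]), np.float64(-0.001)) (array([-3.839, 10.649, -0.834]), np.float64(-1.581)) (array([-1.339, 10.65 , -0.837]), np.float64(-1.581))
```

Request:
move_arm:
  commands: [-1.5,0,0,0,-3.84,0,0,0,-3.84,2,-0.1,-0.3,-3.84,4,-0.3,-0.6,-3.84,6,-0.5,-0.9,-3.84,8,-0.65,-1.2,-3.84,9.5,-0.75,-1.5,-3.84,10.65,-0.83,-1.58,-3.84,10.65,-0.83,-1.58,-1.34,10.65,-0.83,-1.58,-1.34,10.65,-0.83,-1.58,-1.34,10.65,-0.83,-1.58]

```text
t: 5.65
ee_pos: [0.5509, 0.0034, 0.0639]
ee_rot: [-2.936, 1.568, 3.106]
ft_force: [0.5, -0.7, -0.7]
opening: 0.0352
```

```bash
python3 - <<'E'
from h import *
o=get_obs();print(o["t"],o["opening"],o["ee_pos"],wf(o["ee_pos"]),o["ft_force"],units(fx(-.118,0,.045),FY))
S=snap("side");T=snap("top")
cv2.imwrite("pics/c4.png",np.hstack([cv2.resize(T["image"][130:270,260:390],(390,420),interpolation=2)[:,:,::-1],cv2.resize(S["image"][190:295,290:390],(400,420),interpolation=2)[:,:,::-1]]))
E
```

```text
5.65 0.03516901480967051 [0.55093618 0.00341321 0.06385165] [-0.11915371 -0.00062704] [ 0.4524335  -0.72318965 -0.66048393] (array([0.628, 0.021, 0.04 ]), np.float64(-0.011))
```

View pics/c4.png

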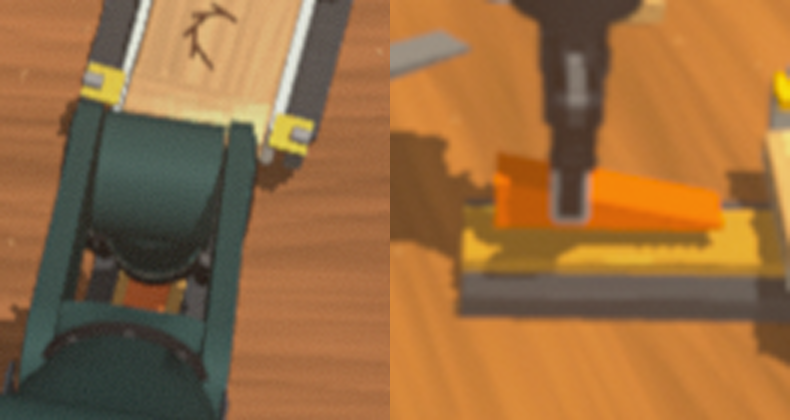

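The side crop shows the wedge level over the strip, with its thin end short of the plate. I'll lower it in steps, feeling for the strip.

Request:
move_arm:
  commands: [0.2,0.02,0.04,0,0.33,0.02,0.04,0,0.33,0.02,0.04,0]

```text
t: 6.12
ee_pos: [0.5532, 0.0044, 0.0544]
ee_rot: [-2.607, 1.571, -2.848]
ft_force: [-0.3, 0.6, 0.0]
opening: 0.0351
```

Request:
move_arm:
  commands: [0.07,0,0,0,0.07,0,0,0]

```text
t: 6.38
ee_pos: [0.5532, 0.0044, 0.0522]
ee_rot: [-2.697, 1.57, -2.938]
ft_force: [0.1, 0.1, -1.7]
opening: 0.035
```

Request:
move_arm:
  commands: [0.06,0,0,0,0.06,0,0,0]

```text
t: 6.62
ee_pos: [0.5532, 0.0044, 0.0503]
ee_rot: [-2.717, 1.57, -2.958]
ft_force: [-0.3, 1.2, 0.1]
opening: 0.035
```

Request:
move_arm:
  commands: [0.05,0,0,0,0.05,0,0,0]

```text
t: 6.88
ee_pos: [0.5534, 0.0043, 0.0494]
ee_rot: [-0.169, 1.57, -0.409]
ft_force: [-1.1, -0.4, 4.5]
opening: 0.035
```

Request:
move_arm:
  commands: [0.05,0,0,0,0.05,0,0,0]

```text
t: 7.12
ee_pos: [0.5535, 0.0043, 0.0494]
ee_rot: [-0.118, 1.57, -0.359]
ft_force: [-6.0, -0.3, 19.7]
opening: 0.035
```

Contact: force rises at TCP z ≈ 0.0495, so the strip top is about 24.5 mm up. I'll unload, release and lift.

Request:
move_arm:
  commands: [-0.06,0,0,0,-0.06,0,0,0]

```text
t: 7.38
ee_pos: [0.5535, 0.0043, 0.0494]
ee_rot: [-0.038, 1.57, -0.278]
ft_force: [-1.3, -0.2, 6.1]
opening: 0.035
```

Request:
move_arm:
  commands: [0,0,0,0,0,0,0,0,0,0,0,0,0,0,0,0]
  claw: 75

```text
t: 7.88
ee_pos: [0.5533, 0.0043, 0.0492]
ee_rot: [-2.425, 1.571, -2.666]
ft_force: [0.4, -0.2, 0.3]
opening: 0.0642
```

Request:
move_arm:
  commands: [-2,0,0,0,-3,0,0,0,-3,0,-3,0,-3,0,-4.5,0,-3,0,-4.5,0]

```text
t: 8.5
ee_pos: [0.4159, 0.0376, 0.1386]
ee_rot: [-2.976, 1.564, 3.067]
ft_force: [0.2, -0.7, -0.1]
opening: 0.0641
```

```bash
python3 - <<'E'
from h import *
o=get_obs();print(o["t"],o["opening"],o["ee_pos"],wf(o["ee_pos"]),o["ft_force"])
S=snap("side");T=snap("top","top1.png")
cv2.imwrite("pics/c5.png",np.hstack([cv2.resize(T["image"][130:270,260:390],(390,420),interpolation=2)[:,:,::-1],cv2.resize(S["image"][210:290,290:400],(400,420),interpolation=2)[:,:,::-1]]))
E
```

```text
8.5 0.06413550136518169 [0.41586302 0.03755056 0.1385821 ] [-0.25847079  0.00030545] [ 0.15879512 -0.70787236 -0.05374622]
```

View pics/c5.png

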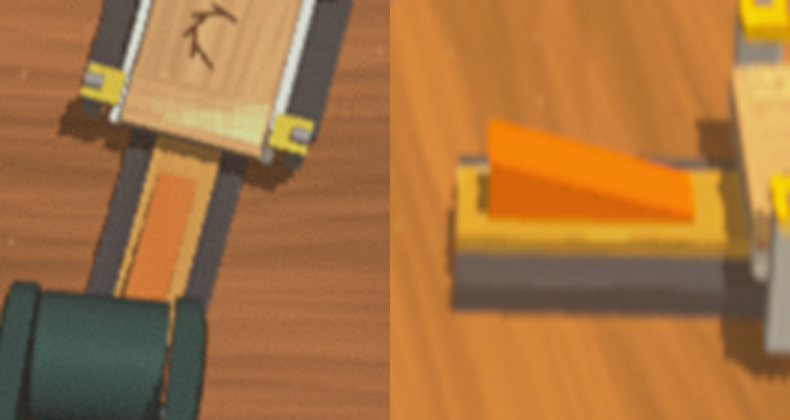

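The wedge lies flat on the strip, thin end towards the plate. Next I'll check its lateral offset from the strip numerically while the arm is out of the way.

```bash
python3 - <<'E'
from h import *
T=snap("top");I=T["image"].astype(np.float32)
d=I[:,:,0]-I[:,:,2]; g=I[:,:,1]
ys=np.arange(-.045,.0451,.0005)
def prof(a,x,z):
    q=np.array([proj(T,fx(x,y,z)) for y in ys],np.float32); return cv2.remap(a,q[:,:1],q[:,1:],cv2.INTER_LINEAR).ravel()
def edges(p):
    G=np.gradient(cv2.GaussianBlur(p[:,None],(1,7),0).ravel()); return ys[G.argmax()],ys[G.argmin()]
for x in(-.10,-.08,-.06,-.045):   # strip edges: brightness ; wedge edges: green channel drop
    hw=.004+.2*(-.03-x)
    a=edges(prof(g,x,.0245)); inn=np.abs(ys)<.027
    pz=prof(g,x,.0245+hw); G=np.gradient(cv2.GaussianBlur(pz[:,None],(1,7),0).ravel()); G[~inn]=0
    print(x,"strip",np.round(a,4),np.mean(a).round(4),"wedge",ys[G.argmin()],ys[G.argmax()],round((ys[G.argmin()]+ys[G.argmax()])/2,4))
for x in(-.02,-.01): print(x,"strip",np.round(edges(prof(g,x,.0245)),4),np.mean(edges(prof(g,x,.0245))).round(4))
E
```

```text
-0.1 strip [-0.03   0.029] -0.0005 wedge -0.017999999999999974 0.023000000000000062 0.0025
-0.08 strip [-0.03   0.029] -0.0005 wedge 0.026500000000000065 0.02050000000000006 0.0235
-0.06 strip [-0.0305  0.029 ] -0.0007 wedge -0.016499999999999973 0.02250000000000006 0.003
-0.045 strip [-0.0305  0.0295] -0.0005 wedge -0.017499999999999974 0.02100000000000006 0.0018
-0.02 strip [-0.031  0.03 ] -0.0005
-0.01 strip [-0.031   0.0305] -0.0002
```

Strip axis is at y = −0.5 mm with no yaw error. The wedge's clean right edge puts its centre near +0.7 mm, so it is well centred. I'll shut the fingers and go behind its back.

```bash
python3 - <<'E'
from h import *
print(units(fx(-.215,-.0,.1),FY),units(fx(-.215,-.0,.049),FY))
E
```

```text
(array([ 1.326, -0.035,  1.201]), np.float64(0.002)) (array([ 3.026, -0.035,  1.198]), np.float64(0.002))
```

Request:
move_arm:
  commands: [0,0,0,0,0,0,0,0,1.3,-0.03,1.2,0,1.3,-0.03,1.2,0,2.5,-0.03,1.2,0,3.02,-0.03,1.2,0,3.02,-0.03,1.2,0,3.02,-0.03,1.2,0]
  claw: 0

```text
t: 9.65
ee_pos: [0.4574, 0.027, 0.0494]
ee_rot: [0.038, 1.57, -0.203]
ft_force: [0.4, 0.3, 1.1]
opening: 0.0001
```

```bash
python3 - <<'E'
from h import *
o=get_obs();print(o["opening"],wf(o["ee_pos"]),o["ee_pos"],o["ft_force"],units(fx(-.18,-.0,.049),FY),units(fx(-.14,-.0,.049),FY))
E
```

```text
6.301040121507022e-05 [-2.15615773e-01  1.45283955e-05] [0.4574116  0.02704568 0.04942017] [0.42978515 0.30899494 1.06251311] (array([ 0.015, -0.   ,  1.187]), np.float64(-0.0)) (array([ 0.016, -0.   ,  2.521]), np.float64(-0.0))
```

Request:
move_arm:
  commands: [0,0,0.7,0,0,0,1.2,0,0,0,1.35,0,0,0,1.5,0,0,0,1.75,0,0,0,2.0,0,0,0,2.25,0,0,0,2.5,0,0,0,2.5,0]

```text
t: 10.78
ee_pos: [0.5309, 0.009, 0.0487]
ee_rot: [0.013, 1.57, -0.228]
ft_force: [-0.5, 0.9, -0.3]
opening: 0.0003
```

```bash
python3 - <<'E'
from h import *
o=get_obs();print(wf(o["ee_pos"]),o["ee_pos"],o["ft_force"])
S=snap("side");T=snap("top")
cv2.imwrite("pics/c6.png",np.hstack([cv2.resize(T["image"][130:270,260:390],(390,420),interpolation=2)[:,:,::-1],cv2.resize(S["image"][210:290,300:410],(400,420),interpolation=2)[:,:,::-1]]))
E
```

```text
[-1.39971229e-01 -3.52612205e-05] [0.53086073 0.00895358 0.04873729] [-0.49903222  0.91221966 -0.34152933]
```

View pics/c6.png

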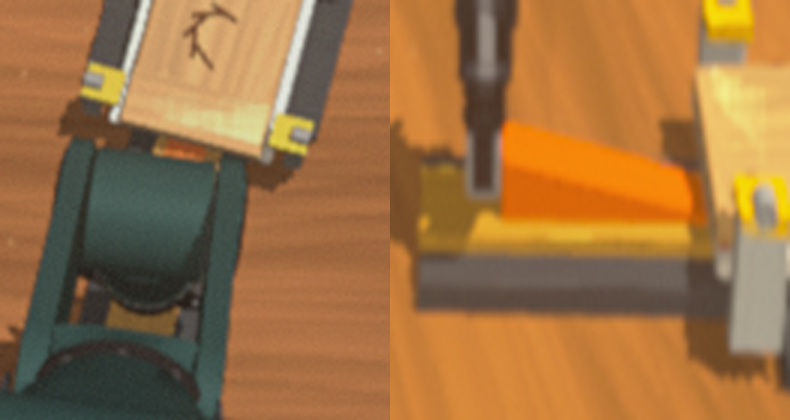

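The wedge moves straight, with its thin end entering under the middle of the edge. I'll continue to shortly before the expected tight point (TCP x ≈ −0.064).

Request:
move_arm:
  commands: [0,0,0.15,0,0,0,0.3,0,0,0,0.45,0,0,0,0.6,0,0,0,0.75,0,0,0,0.9,0,0,0,1.05,0,0,0,1.2,0,0,0,1.35,0,0,0,1.35,0]

```text
t: 12.12
ee_pos: [0.5694, -0.0006, 0.0485]
ee_rot: [-0.856, 1.571, -1.097]
ft_force: [-0.5, -0.1, 0.7]
opening: 0.0002
```

Request:
move_arm:
  commands: [0,0,0.08,0,0,0,0.16,0,0,0,0.24,0,0,0,0.32,0,0,0,0.32,0]

```text
t: 12.75
ee_pos: [0.579, -0.0029, 0.0487]
ee_rot: [-0.086, 1.57, -0.327]
ft_force: [-1.8, -0.0, -0.3]
opening: 0.0003
```

```bash
python3 - <<'E'
from h import *
o=get_obs();a=np.radians(FY);print(wf(o["ee_pos"]),o["ee_pos"],o["ft_force"],o["ft_force"][:2]@[np.cos(a),np.sin(a)])
E
```

```text
[-9.03858840e-02 -5.55732338e-05] [ 0.57900991 -0.00289391  0.0487106 ] [-1.84462743 -0.02530162 -0.28374479] -1.7853456446823226
```

Request:
move_arm:
  commands: [0,0,0.08,0,0,0,0.16,0,0,0,0.24,0,0,0,0.32,0,0,0,0.32,0]

```text
t: 13.38
ee_pos: [0.5884, -0.0052, 0.0487]
ee_rot: [-0.03, 1.57, -0.271]
ft_force: [-1.9, 0.7, -0.1]
opening: -0.0
```

Request:
move_arm:
  commands: [0,0,0.05,0,0,0,0.1,0,0,0,0.15,0,0,0,0.15,0]

```text
t: 13.88
ee_pos: [0.5925, -0.0062, 0.0487]
ee_rot: [-0.173, 1.57, -0.414]
ft_force: [-1.2, 0.3, 0.2]
opening: -0.0001
```

Request:
move_arm:
  commands: [0,0,0.05,0,0,0,0.1,0,0,0,0.1,0]

```text
t: 14.25
ee_pos: [0.5954, -0.0069, 0.0487]
ee_rot: [-0.167, 1.57, -0.408]
ft_force: [-1.4, 0.4, -0.1]
opening: -0.0001
```

Request:
move_arm:
  commands: [0,0,0.05,0,0,0,0.1,0,0,0,0.1,0]

```text
t: 14.62
ee_pos: [0.5983, -0.0076, 0.0486]
ee_rot: [-0.101, 1.57, -0.342]
ft_force: [-1.8, 0.6, 0.7]
opening: -0.0002
```

Request:
move_arm:
  commands: [0,0,0.04,0,0,0,0.06,0,0,0,0.06,0]

```text
t: 15.0
ee_pos: [0.5998, -0.008, 0.0487]
ee_rot: [-0.503, 1.571, -0.744]
ft_force: [-2.9, 0.8, 0.3]
opening: -0.0001
```

Request:
move_arm:
  commands: [0,0,0.03,0,0,0,0.04,0,0,0,0.04,0]

```text
t: 15.38
ee_pos: [0.601, -0.0083, 0.0486]
ee_rot: [-0.985, 1.571, -1.226]
ft_force: [-2.4, 0.9, -0.7]
opening: -0.0001
```

Request:
move_arm:
  commands: [0,0,0.03,0,0,0,0.04,0,0,0,0.04,0]

```text
t: 15.75
ee_pos: [0.6021, -0.0086, 0.0487]
ee_rot: [-0.794, 1.571, -1.035]
ft_force: [-2.0, -0.0, -0.2]
opening: 0.0002
```

Request:
move_arm:
  commands: [0,0,0.03,0,0,0,0.04,0,0,0,0.04,0]

```text
t: 16.12
ee_pos: [0.6033, -0.0089, 0.0486]
ee_rot: [-0.968, 1.571, -1.209]
ft_force: [-1.5, 0.2, -0.1]
opening: 0.0003
```

```bash
python3 - <<'E'
from h import *
S=snap("side");o=get_obs();print(o["ee_pos"],wf(o["ee_pos"]),o["ft_force"])
cv2.imwrite("pics/c7.png",cv2.resize(S["image"][195:295,350:520],(782,460),interpolation=2)[:,:,::-1])
E
```

```text
[ 0.60330691 -0.00887231  0.04866008] [-6.53641948e-02 -6.57517031e-05] [-1.507299    0.09219253 -1.23337564]
```

View pics/c7.png

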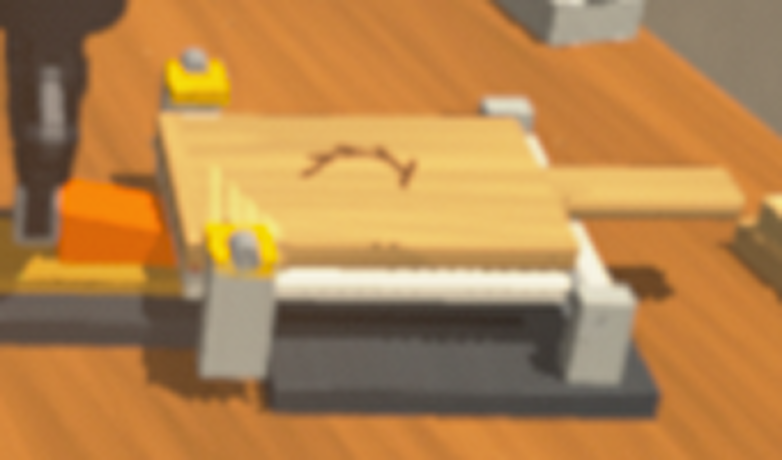

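The plate is now almost level and the board is close under the yellow lips. I'll use small steps from here.

Request:
move_arm:
  commands: [0,0,0.03,0,0,0,0.03,0]

```text
t: 16.42
ee_pos: [0.6042, -0.0091, 0.0487]
ee_rot: [-0.578, 1.571, -0.819]
ft_force: [-1.7, -0.1, -0.9]
opening: -0.0001
```

Request:
move_arm:
  commands: [0,0,0.03,0,0,0,0.03,0]

```text
t: 16.68
ee_pos: [0.6051, -0.0093, 0.0486]
ee_rot: [-0.547, 1.571, -0.788]
ft_force: [-1.5, 0.4, -0.7]
opening: -0.0003
```

Request:
move_arm:
  commands: [0,0,0.03,0,0,0,0.03,0]

```text
t: 16.92
ee_pos: [0.606, -0.0096, 0.0487]
ee_rot: [-0.324, 1.571, -0.565]
ft_force: [-1.6, 0.6, -0.8]
opening: 0.0
```

Request:
move_arm:
  commands: [0,0,0.025,0,0,0,0.025,0]

```text
t: 17.18
ee_pos: [0.6067, -0.0097, 0.0487]
ee_rot: [-0.677, 1.571, -0.918]
ft_force: [-2.1, -0.1, -0.8]
opening: 0.0
```

Request:
move_arm:
  commands: [0,0,0.025,0,0,0,0.025,0]

```text
t: 17.42
ee_pos: [0.6074, -0.0099, 0.0487]
ee_rot: [-0.485, 1.571, -0.726]
ft_force: [-2.1, 1.1, -1.1]
opening: -0.0
```

Request:
move_arm:
  commands: [0,0,0.025,0,0,0,0.025,0]

```text
t: 17.68
ee_pos: [0.6081, -0.0101, 0.0487]
ee_rot: [-0.734, 1.571, -0.974]
ft_force: [-1.7, 0.2, 0.5]
opening: -0.0002
```

Request:
move_arm:
  commands: [0,0,0.025,0,0,0,0.025,0]

```text
t: 17.92
ee_pos: [0.6089, -0.0102, 0.0487]
ee_rot: [-0.505, 1.571, -0.746]
ft_force: [-2.1, 1.3, -0.7]
opening: 0.0
```

Request:
move_arm:
  commands: [0,0,0.02,0,0,0,0.02,0]

```text
t: 18.18
ee_pos: [0.6094, -0.0104, 0.0486]
ee_rot: [-1.463, 1.571, -1.703]
ft_force: [-1.7, 0.4, 0.6]
opening: 0.0002
```

Request:
move_arm:
  commands: [0,0,0.02,0,0,0,0.02,0]

```text
t: 18.42
ee_pos: [0.6098, -0.0105, 0.0487]
ee_rot: [-2.806, 1.57, -3.047]
ft_force: [-4.1, 0.3, 0.3]
opening: 0.0001
```

Request:
move_arm:
  commands: [0,0,0.02,0,0,0,0.02,0]

```text
t: 18.68
ee_pos: [0.6099, -0.0105, 0.0486]
ee_rot: [-2.991, 1.57, 3.051]
ft_force: [-5.5, 1.1, 2.7]
opening: -0.0002
```

Force is climbing and the wedge has stopped. I'll hold briefly, then raise it in small steps to about 11.5 N.

Request:
move_arm:
  commands: [0,0,0.02,0,0,0,0.02,0,0,0,0.02,0]

```text
t: 19.05
ee_pos: [0.61, -0.0105, 0.0486]
ee_rot: [-3.034, 1.569, 3.009]
ft_force: [-6.7, 1.0, 4.2]
opening: 0.0003
```

```bash
python3 - <<'E'
from h import *
a=np.radians(FY);F=[]
for i in range(2):
    grab_frame("side");o=get_obs();F.append(o["ft_force"])
F=np.array(F);print(o["t"],wf(o["ee_pos"]),(F[:,:2]@[np.cos(a),np.sin(a)]).round(2),F.mean(0).round(2))
E
```

```text
19.15 [-5.85226903e-02 -6.97649171e-05] [-5.72 -6.08] [-5.79  1.17  3.7 ]
```

Request:
move_arm:
  commands: [0,0,0.03,0,0,0,0.03,0,0,0,0.03,0]

```text
t: 19.52
ee_pos: [0.6101, -0.0106, 0.0484]
ee_rot: [-3.05, 1.567, 2.992]
ft_force: [-6.2, 1.1, 4.6]
opening: 0.0001
```

```bash
cat >> h.py <<'E'
def push(n=4):
    a=np.radians(FY);F=[]
    for i in range(n): grab_frame("side");o=get_obs();F.append(o["ft_force"])
    F=np.array(F);f=F[:,:2]@[np.cos(a),np.sin(a)];print(o["t"],wf(o["ee_pos"]),f.round(2),f.mean().round(2),F.mean(0).round(2))
E
python3 -c "from h import *;push()"
```

```text
19.725 [-0.05837307 -0.00010498] [-7.23 -7.62 -7.33 -7.47] -7.42 [-7.19  1.8   4.46]
```

Request:
move_arm:
  commands: [0,0,0.04,0,0,0,0.04,0,0,0,0.04,0]

```text
t: 20.1
ee_pos: [0.6103, -0.0106, 0.0482]
ee_rot: [-3.06, 1.565, 2.982]
ft_force: [-8.7, 1.4, 4.3]
opening: -0.0001
```

```bash
python3 -c "from h import *;push()"
```

```text
20.3 [-0.05818867 -0.00013888] [-9.59 -9.52 -9.05 -9.04] -9.3 [-9.07  2.05  4.69]
```

Request:
move_arm:
  commands: [0,0,0.02,0,0,0,0.045,0,0,0,0.045,0,0,0,0.045,0]

```text
t: 20.8
ee_pos: [0.6104, -0.0107, 0.048]
ee_rot: [-3.064, 1.563, 2.979]
ft_force: [-11.4, 3.7, 5.6]
opening: 0.0001
```

```bash
python3 -c "from h import *;push(6)"
```

```text
21.1 [-0.05805147 -0.00016383] [-11.52 -11.88 -11.11 -12.57 -12.01 -11.1 ] -11.7 [-11.4    2.63   6.27]
```

Steady push averages 11.7 N, inside the 10–13 N range. I'll back straight off and lift clear.

Request:
move_arm:
  commands: [0,0,-0.1,0,0,0,-0.4,0,0,0,-1.2,0,-1,0,-2,0,-3,0,-3,0,-4,0,-5,0,-4,0,-5,0,-4,0,-5,0]

```text
t: 22.1
ee_pos: [0.4699, 0.0241, 0.1694]
ee_rot: [0.091, 1.567, -0.149]
ft_force: [0.3, 0.7, -0.7]
opening: -0.0001
```

```bash
python3 - <<'E'
from h import *
o=get_obs();print(o["t"],o["ee_pos"],o["ft_force"])
S=snap("side");T=snap("top")
cv2.imwrite("pics/c8.png",np.hstack([cv2.resize(T["image"][85:270,260:390],(330,470),interpolation=2)[:,:,::-1],cv2.resize(S["image"][200:300,355:450],(446,470),interpolation=2)[:,:,::-1]]))
E
```

```text
22.1 [0.46988253 0.02410174 0.16944823] [ 0.31324208  0.7403529  -0.71353459]
```

View pics/c8.png

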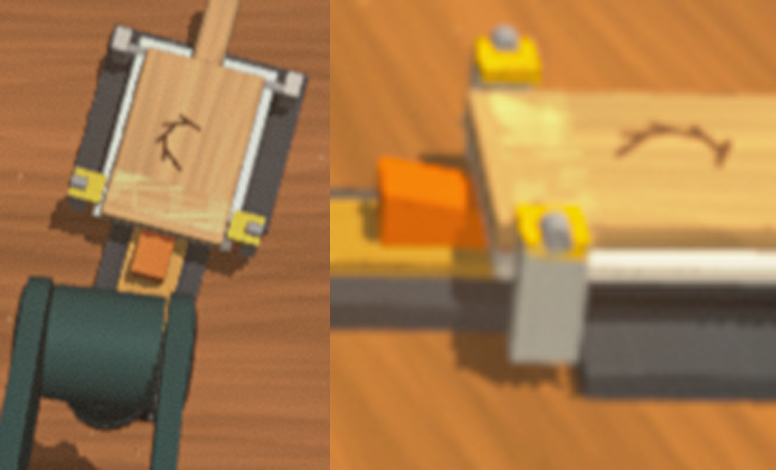

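The wedge (top crop (153,255)) sits straight and centred under the plate's edge. The board is level against the yellow lips, and the gripper is clear with no force on it. Handing in.

```bash
python3 -c "from h import *;print(job_done())"
```

```text
the job is handed in; nothing more can be done
None
```

I laid the orange wedge on the brass strip and pushed it with closed fingers, thin end first, under the middle of the plate's free edge. The plate came up on the wedge alone. I then backed straight off and handed the job in at about 22 s of the 64 s allowed.

- **Tightness:** the push stayed at about 2 N while the plate rose, then climbed once the board met its stops. The final hold averaged 11.7 N (readings 11.1–12.6), inside the 10–13 N range.
- **Position:** the last pictures show the wedge straight and centred, and the board level under both yellow stops. I judged both by eye in those pictures. My last measurement, before the push, put the wedge about 1 mm off the strip's centre line.
- **Disagreement:** in that measurement the wedge's left edge was blurred by shadow and read 2–3 mm off centre, with one reading unusable. I relied on the clean right edge instead.
- **Side forces:** while setting the wedge down I pressed it onto the strip with about 20 N for a moment, then eased off before releasing. During the final push the gripper also read about 6 N vertically.
- **Other items:** the arm went nowhere near the other things on the bench, and I did not measure them again afterwards.

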